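# Lock the adjusting nut of a rotary wire shear with its jam nut

### The job

The setting of the rotary wire shear must be locked. Slide the flat open-ended spanner onto the lower (adjusting) nut, lying flat on the disc with its handle on the left of the return post, so that the post keeps it from turning; then, with the T-handled socket key that stands on the upper (jam) nut, tighten the jam nut clockwise against the lower nut to about 0.5 newton-metre: firmly tight, not forced. The lower nut must hardly turn. Let go of both tools and leave them on their nuts for my check, and leave the cuff, the tin and the loupe where they are.

Things in the scene. Friction and masses are not known exactly. Their poses are not given: they have to be found in the camera images.
- wire_shear: The rotary wire shear, screwed down. Dark base 150 (x) by 172 mm (y from -75 to +97), top at z 14 mm. Origin on the bench under the stud's axis; z up. Its +y axis (robot's left) runs along the disc's flat stop ear (29 mm wide, level with the disc, out to 91 mm); its -y axis along the lever with the black grip, which stays put.
- shear_disc_top (a point): Centre of the top face of the shear's bright round cutting disc (104 mm across), 36 mm above the bench; axes as wire_shear. The upright M16 stud and both nuts are on the vertical through this point.
- shear_post (a point): The return post, an upright fixed steel pin 12 mm across, at x +20.5, y +80 mm in the shear's axes. Point on its axis 10 mm above the disc's top; the pin ends 21 mm above it. The seated spanner's handle lies on the ear with 5 mm of air to the post, on the handle's +x side; tightening swings the handle against the post, which takes the load.
- adjusting_nut: Lower nut: dull brass-coloured hexagon, 24 mm across flats, 27.7 over corners, 11 high. Origin: centre of its underside, 0.3 mm above the disc. Flats face its +-x axis, corners its +-y; axes as the shear's within 0.04 rad. It turns with 0.16 N m of drag: unheld, it goes round with the jam nut. Play of spanner and post lets it turn 0.2 to 0.35 rad, which is fine; over 0.5 rad spoils its setting.
- adjusting_nut_corner (a point): The corner of the lower nut on its own -y axis, 13.9 mm from the stud's axis, half-way up the nut: tells how far the lower nut has been turned.
- jam_nut: Upper, bright nut: 24 mm across flats, 8 high. Origin: centre of its underside, 1.2 mm above the lower nut. Clockwise from above tightens; drag 0.1 N m or less. It meets the lower nut after 0.3 to 1.1 rad (not known beforehand); then, the lower nut held, torque climbs within some 0.3 to 0.6 rad to tight: over 0.35 N m at the key, aim 0.5, overstrained from about 0.75. Let go, it stays tight.
- socket_key_bar (a point): T-handled socket key, bright, loose, 0.28 kg, 84 mm tall, socket 35 mm across. It already stands upright on the jam nut (0.6 mm play, rim 1 mm above the nut's underside). Point: centre of its cross bar, 77 mm above the rim. Bar: 90 mm along the key's x, 12 mm wide, 12 high; grip it across at the middle, from above. An off-centre grasp pushes sideways on the stud.
- spanner_jaw (a point): Flat steel spanner, 0.16 kg, 164 mm long, 7 thick, flat on the bench at the left. Point: centre of its jaw, mid-thickness; +x out of the mouth, handle to -x. Slot 25.2 mm wide, mouth flared to 31, tips 15 mm ahead of this point, slot bottom 15 mm behind. Head 47 mm wide, tapering into the handle at 40 mm. Home: this point over the stud's axis or 1 mm beyond it, 3.5 mm above the disc.
- spanner_handle (a point): Where to grip the spanner: on its handle, 116 mm behind the jaw centre, mid-thickness. Handle 19 mm wide (y), 7 thick, ending 149 mm behind the jaw. Seated, the handle points along the nut's +y (spanner yaw = nut yaw - pi/2). Laid on the disc with the jaw centre 33 mm out along the nut's +y, it clears nut and post, and slides in from there.
- silver_cuff: A bystander: an open silver cuff, about 54 x 59 x 22 mm, on the bench behind the shear. Origin: centre of its underside.
- hinged_tin: A bystander: a dark green flat tin with a hinged lid, 65 x 98 x 20 mm, on the bench behind the shear. Origin: centre of its underside.
- loupe_glass: A bystander: a small round magnifier with a dark handle, 42 x 87 x 9 mm, on the bench behind the spanner. Origin: centre of its underside.
Not all that is in view belongs to the job. Of the things that look like the part that bears socket_key_bar, the largest one is meant.

How it is judged:
On the way, in this order (a step that is already met when the one before it is completed fails the run):
1. the spanner is home on the lower nut, flat on the disc (horizontal distance between spanner_jaw and adjusting_nut below 0.004 m and z of spanner_jaw in the frame of shear_disc_top below 0.008 m and angle between spanner_jaw's own z axis and vertical below 0.12 rad), for 0.2 s.
2. the jam nut is tight against the lower nut while the spanner holds it (contact force between jam_nut and adjusting_nut above 30 N and horizontal distance between spanner_jaw and adjusting_nut below 0.006 m and z of spanner_jaw in the frame of shear_disc_top below 0.008 m and angle between spanner_jaw's own z axis and vertical below 0.12 rad), for 0.2 s.
At the end, for the whole second after the job is handed in: The jam nut still bears on the lower nut (over 5 N), the spanner lies flat on the lower nut within 6 mm of its axis, the key stands upright on the jam nut, the lower nut has turned less than about 0.5 rad (corner moved under 7.5 mm), and cuff, tin and loupe are within 30 mm of their places (contact force between jam_nut and adjusting_nut above 5 N and horizontal distance between spanner_jaw and adjusting_nut below 0.006 m and z of spanner_jaw in the frame of shear_disc_top below 0.008 m and angle between each of spanner_jaw, socket_key_bar's own z axis and vertical below 0.12 rad and horizontal distance between socket_key_bar and jam_nut below 0.008 m and z of socket_key_bar in the frame of jam_nut below 0.084 m and distance of adjusting_nut_corner from where it was at the start of the episode below 0.0075 m and distance of each of silver_cuff, hinged_tin, loupe_glass from where it was at the start of the episode below 0.03 m); the robot touches nothing.
It fails at once if the jam nut is forced (over 95 N between the nuts, about 0.75 N m at the key) (contact force between jam_nut and adjusting_nut above 95 N).
It fails at once if the lower nut is turned away from its setting (corner moved over 7.5 mm, about 0.5 rad) (distance of adjusting_nut_corner from where it was at the start of the episode above 0.0075 m).
It fails at once if a bystander is pushed away by over 30 mm (distance of any of silver_cuff, hinged_tin, loupe_glass from where it was at the start of the episode above 0.03 m).
It also fails if it takes over 67 s, if anything falls off the work surface, if the arm or the gripper's body presses on something with over 40 N, if the wrist force passes 120 N, or if a joint passes its speed limit or range.

### The arm

A 6-joint arm with a two-finger parallel gripper is mounted at the origin on a cart in front of the work surface, level with it; the furniture and walls round the work are solid. World frame = base frame: x ahead of the robot, y to its left, z up, the work surface at z = 0. Lengths are in m, angles in rad, forces in N, time in s.
With the tool pointing down it reaches from about 0.375 to 0.9 m from the base axis. Payload 3.1 kg.
Tool frame: the origin (TCP) lies at the very end of the fingers, on their centre line; the grasp point (between the pads) lies 19 mm behind it; z points along the fingers, y is the direction in which the jaws open and shut (so a half turn about z gives the same grasp; the last joint's range is limited). The gripper opens to 87 mm and grips with 3 to 60 N. Pads are 19 mm wide; open, the fingers measure 117 mm over their backs; the gripper's body (75 mm by 190 mm) begins 51 mm behind the grasp point.
Start: joints at [-1.442, 0.527, 1.433, -0, 1.181, -0.178], TCP at [0.189, -0.596, 0.223] pointing down, gripper open.
Joint ranges: [-3.08, 3.08], [-0.75, 2.2], [0.22, 2.44], [-1.43, 4.57], [0, 2.65], [-2.85, 2.85]. Speed limits (rad/s): [2.79, 2.79, 3.14, 3.14, 3.14, 3.14].

### API

Orientations are given as a unit quaternion [x, y, z, w].
In Python, from rig import robot gives the robot as it stands. The module is installed in compiled form; this text tells all that it offers.
- The arm moves only by the tool carry_out, never from a script. Its argument "series" is a list of rows, each a list of 7 numbers: the shift along the tool's x, y, z in mm, then the turn, a rotation vector about the tool's x, y, z in degrees, then the gripper command: -1 is shut, 1 is fully open, values between are in proportion. In form: [[tx, ty, tz, rx, ry, rz, claw], ...]. A call has 1 to 8 rows; each row is the pose to reach, as a shift and turn from the pose measured when the call began, along the tool's axes at that moment; what a row does not reach only later rows make up. A row lasts 1/8 s, in which the tool goes at most 62.5 mm and 10.7 degrees, less where a joint would pass 70% of its speed; a pose out of reach is approached as far as the arm can. A call with a gripper value outside its range is refused whole. The fingers move at their own pace and stop on an object; "force" is the grip in N (left out, the last holds). Time passes only in rows, so rows that repeat a pose let the fingers close. It gives the time, the measured TCP pose, the force and the opening at its end, in the units of the state.
- robot.get_obs(): the state, without advancing time (a new reading comes with each control period).
- robot.camera(name): name is "scene" or "top" or "wrist"; returns a dict with "pixels" (384x512x3 uint8, red, green, blue), "fx", "fy", "cx", "cy" (pixels), "position" and "attitude" of the camera in the world. Camera axes: x right, y down, z forward; pixel columns grow to the right and rows downward; lengths in m; the calibration is good to about 2 mm. A picture is of the moment at which its call begins. There is no depth.
- robot.hand_in(): hands the job in, once; it reports no verdict.
The state is a dict: "time": time; "q": joint angles; "joint_velocities": joint speeds; "joint_torque": joint torques, N m; "position": TCP position; "tool_rot": TCP orientation; "ft_force": force on the tool from outside, world axes, zero at the start; "moment": the same for the moment, N m; "grip_width": finger opening in m.
Only numpy, scipy, OpenCV 4.12 (cv2) and the standard library are available. Lean on these libraries where they do the work, as an engineer would, in place of code of your own. Each camera call takes 0.05 s, during which the arm holds its last target.

## Working session

There is one attempt and no reset: what is moved stays moved. The work goes in short steps, Python scripts to look and compute and a tool call to move; the robot and the scene stay as the last step left them, time stands still between calls to the robot, and variables do not carry over. Pictures are saved under pics/ and viewed, and the job is handed in when it is done.

Besides the shell and the picture viewer there is one more tool, called after ">>>" as name([rows], argument=value, ...), one row to a line, values as JSON. carry_out: Moves the arm, as the interface text tells. Its arguments: {"type":"object","properties":{"series":{"type":"array"},"force":{"type":"number"}},"required":["series"]}

```bash
mkdir -p pics; ls; cat > h.py <<'E'
import numpy as np, cv2
from scipy.spatial.transform import Rotation as R
from rig import robot
def cam(n,save=None,crop=None,scale=1):
    c=robot.camera(n); im=np.array(c["pixels"])[:,:,::-1].copy()
    if save:
        i=im
        if crop: x0,y0,x1,y1=crop; i=im[y0:y1,x0:x1]
        if scale!=1: i=cv2.resize(i,None,fx=scale,fy=scale,interpolation=cv2.INTER_CUBIC)
        cv2.imwrite("pics/"+save,i)
    return c,im
def rot(c):
    a=np.array(c["attitude"],float)
    return R.from_quat(a).as_matrix() if a.size==4 else a.reshape(3,3)
def ray(c,u,v,z):
    d=rot(c)@np.array([(u-c["cx"])/c["fx"],(v-c["cy"])/c["fy"],1.])
    p=np.array(c["position"]); return p+d*(z-p[2])/d[2]
def proj(c,P):
    q=rot(c).T@(np.array(P,float)-np.array(c["position"])); return np.array([c["fx"]*q[0]/q[2]+c["cx"],c["fy"]*q[1]/q[2]+c["cy"]])
def st():
    o=robot.get_obs()
    for k in ["time","position","tool_rot","ft_force","moment","grip_width","q"]: print(k,np.round(o[k],4))
    return o
E
python3 - <<'E'
from h import *
st()
for n in ["scene","top","wrist"]:
    c,im=cam(n,n+"0.png",None,1.5)
    print(n,{k:np.round(c[k],4) for k in c if k!="pixels"})
E
```

```text
pics
time 0.0
position [ 0.1893 -0.5949  0.2216]
tool_rot [ 0.9882  0.1533  0.     -0.0011]
ft_force [-0.501   0.0772 -0.4955]
moment [0.0092 0.0017 0.0294]
grip_width 0.087
q [-1.4415  0.5285  1.4339  0.      1.1814 -0.1785]
scene {'fx': np.float64(440.3517), 'fy': np.float64(440.3517), 'cx': np.float64(256.8677), 'cy': np.float64(196.6218), 'position': array([0.2388, 0.5767, 0.6671]), 'attitude': array([-0.2957,  0.8672, -0.3757,  0.1393])}
top {'fx': np.float64(390.1864), 'fy': np.float64(390.1864), 'cx': np.float64(255.8842), 'cy': np.float64(183.3454), 'position': array([0.4595, 0.0941, 0.9266]), 'attitude': array([-0.6967,  0.7111, -0.0733,  0.0606])}
wrist {'fx': np.float64(336.3003), 'fy': np.float64(336.3003), 'cx': np.float64(253.9048), 'cy': np.float64(189.9336), 'position': array([ 0.269 , -0.5689,  0.3829]), 'attitude': array([ 0.7979, -0.5833, -0.0903,  0.122 ])}
```

View pics/scene0.png

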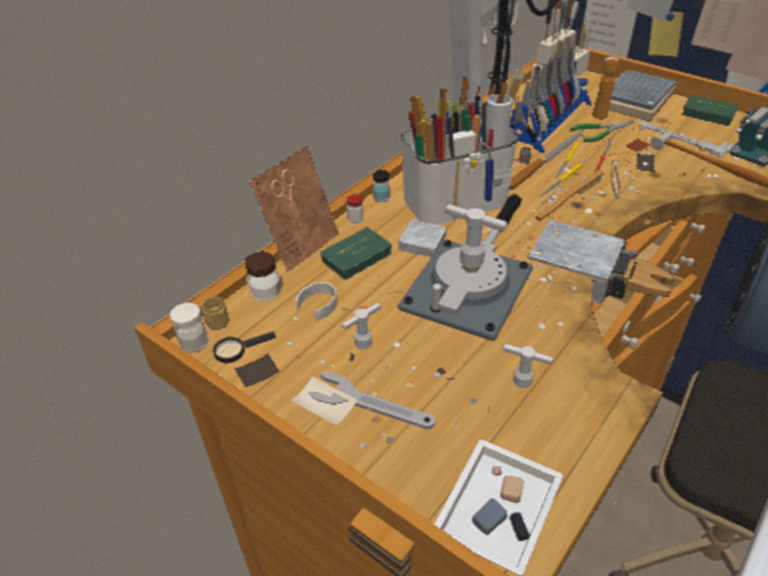

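View pics/top0.png

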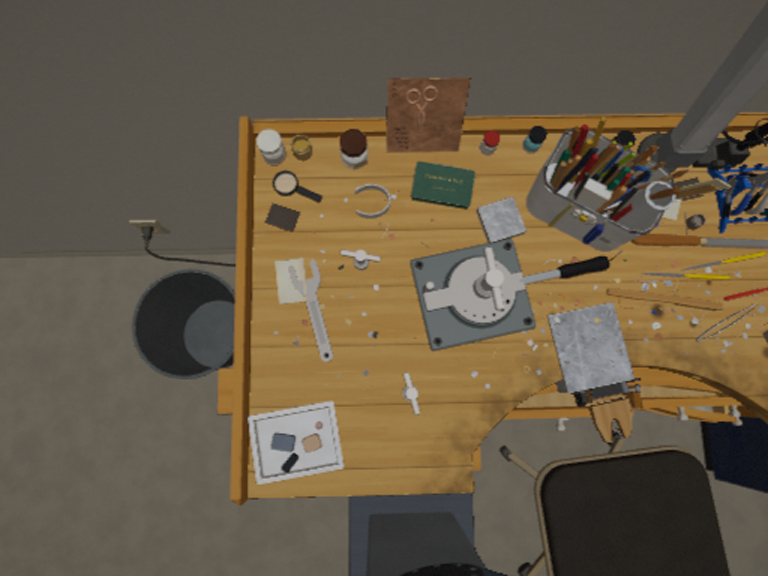

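The views show the shear at native top px about (315,195), the spanner at about (210,205) and the large key on the stud. The two smaller keys are distractors. Next I'll look at enlarged crops.

```bash
python3 - <<'E'
from h import *
c,im=cam("top")
cv2.imwrite("pics/t_sp.png",cv2.resize(im[160:250,175:245],None,fx=6.5,fy=6.5,interpolation=cv2.INTER_CUBIC))
cv2.imwrite("pics/t_sh.png",cv2.resize(im[150:240,265:365],None,fx=6.5,fy=6.5,interpolation=cv2.INTER_CUBIC))
c,im=cam("scene")
cv2.imwrite("pics/s_sh.png",cv2.resize(im[125:230,260:360],None,fx=5.5,fy=5.5,interpolation=cv2.INTER_CUBIC))
cv2.imwrite("pics/s_sp.png",cv2.resize(im[240:290,200:300],None,fx=6.5,fy=6.5,interpolation=cv2.INTER_CUBIC))
E
```

```text
(no output)
```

View pics/t_sp.png

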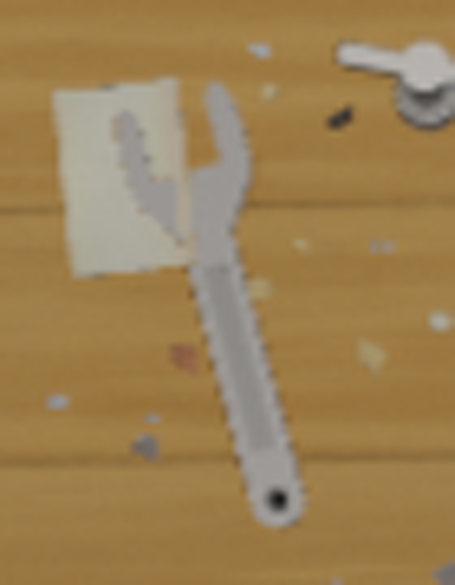

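View pics/t_sh.png

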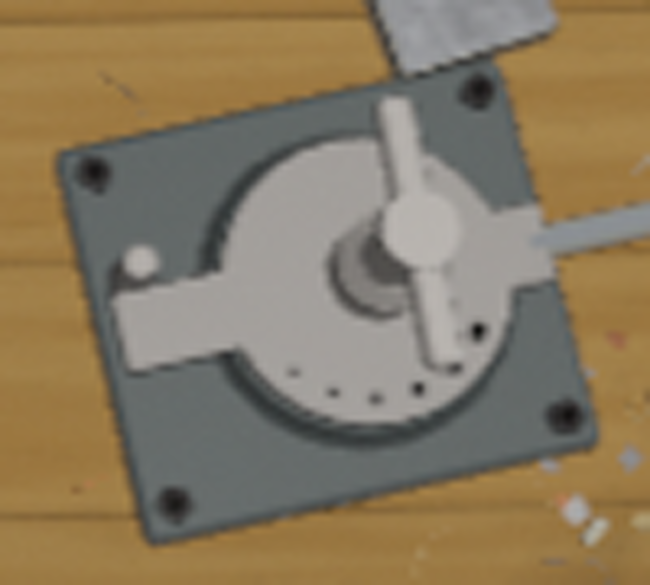

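View pics/s_sh.png

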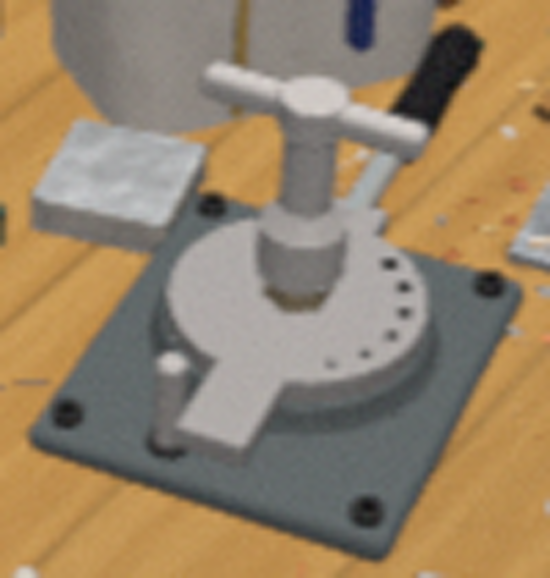

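View pics/s_sp.png

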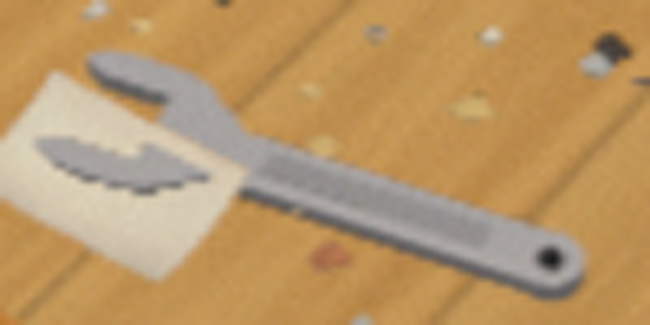

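```bash
cat > fit.py <<'E'
from h import *
from scipy.optimize import least_squares
ct,_=cam("top"); cs,_=cam("scene")
T=lambda x,y:(x/6.5+265-.42,y/6.5+150-.42); S=lambda x,y:(x/5.5+260-.41,y/5.5+125-.41)
obs=[(ct,T(141,262),(20.5,80,57)),(cs,S(172,362),(20.5,80,57)),
(ct,T(421,230),(0,0,133.5)),(cs,S(315,97),(0,0,133.5))]
# screw/ corner points of base (rounded corners ignored by using edges mid)
for p,P in [((60,155),(75,97,14)),((500,65),(75,-75,14)),((597,440),(-75,-75,14)),((150,545),(-75,97,14))]: obs.append((ct,T(*p),P))
for p,P in [((32,435),(75,97,14)),((522,290),(-75,-75,14)),((385,558),(-75,97,14))]: obs.append((cs,S(*p),P))
# ear corners
for p,P in [((113,298),(14.5,91,36)),((130,372),(-14.5,91,36))]: obs.append((ct,T(*p),P))
for p,P in [((177,425),(14.5,91,36)),((240,450),(-14.5,91,36))]: obs.append((cs,S(*p),P))
def w(v,P):
    c,s=np.cos(v[2]),np.sin(v[2]); x,y,z=np.array(P)/1000
    return [v[0]+c*x-s*y,v[1]+s*x+c*y,z]
f=lambda v:np.concatenate([(proj(c,w(v,P))-p) for c,p,P in obs])
r=least_squares(f,[.5,.0,.2],loss="soft_l1"); print(r.x.round(4)); print(f(r.x).reshape(-1,2).round(1).tolist())
for c,n in((ct,"top"),(cs,"scene")):
  g=lambda v:np.concatenate([(proj(a,w(v,P))-p) for a,p,P in obs if a is c]); print(n,least_squares(g,[.5,0,.2],loss="soft_l1").x.round(4))
v=r.x
# key bar ends top z=132.5
a=ray(ct,*T(397,100),.1325);b=ray(ct,*T(441,365),.1325);print("bar",a,b,np.linalg.norm(a-b),"yaw",np.arctan2(*(a-b)[[1,0]]),(a+b)/2)
a=ray(cs,*S(213,75),.1300);b=ray(cs,*S(420,138),.1300);print("bar",a,b,np.linalg.norm(a-b),"yaw",np.arctan2(*(a-b)[[1,0]]))
# spanner: handle hole/end, top at z=.007
U=lambda x,y:(x/6.5+175-.42,y/6.5+160-.42); V=lambda x,y:(x/6.5+200-.42,y/6.5+240-.42)
for n,p in dict(hole=(278,500),end=(281,527),rt=(213,85),lt=(122,115),hl=(193,272),hr=(234,262),hl2=(246,480),hr2=(294,468)).items(): print(n,ray(ct,*U(*p),.007).round(4))
for n,p in dict(hole=(551,257),rt=(95,60),lt=(42,145),).items(): print("s",n,ray(cs,*V(*p),.007).round(4))
E
python3 fit.py
```

```text
[ 0.6056 -0.0742  0.1958]
[[-0.1, -0.1], [0.3, 0.3], [-0.1, -0.1], [0.4, 0.1], [-1.4, -1.0], [0.1, -1.9], [1.4, 0.9], [-0.9, 0.6], [-1.4, -0.7], [1.7, -1.4], [0.6, -1.0], [-0.7, -0.6], [-0.4, 0.2], [-0.4, 0.3], [1.1, 0.0]]
top [ 0.6053 -0.0749  0.1988]
scene [ 0.6057 -0.0731  0.1948]
bar [ 0.64822291 -0.06919971  0.1325    ] [ 0.56188953 -0.07835675  0.1325    ] 0.08681765171183085 yaw 0.10567087900446544 [ 0.60505622 -0.07377823  0.1325    ]
bar [ 0.64747272 -0.0671824   0.13      ] [ 0.56424258 -0.07943302  0.13      ] 0.08412688263376535 yaw 0.14614034213367702
hole [0.5111 0.1682 0.007 ]
end [0.5015 0.1672 0.007 ]
rt [0.6642 0.1918 0.007 ]
lt [0.6535 0.2253 0.007 ]
hl [0.5944 0.199  0.007 ]
hr [0.5978 0.184  0.007 ]
hl2 [0.5185 0.1797 0.007 ]
hr2 [0.5224 0.1624 0.007 ]
s hole [0.5119 0.1681 0.007 ]
s rt [0.6635 0.1922 0.007 ]
s lt [0.654  0.2258 0.007 ]
```

```bash
cat >> h.py <<'E'
def goal(x,y,z,yaw):
    o=robot.get_obs(); A=R.from_quat(o["tool_rot"]); 
    B=R.from_euler('z',yaw)*R.from_quat([1,0,0,0])
    t=A.inv().apply(np.array([x,y,z])-o["position"])*1000; rv=(A.inv()*B).as_rotvec(degrees=True)
    Y=lambda a:np.arctan2(a.as_matrix()[1,0],a.as_matrix()[0,0])
    print("shift",t.round(1),"rot",rv.round(2),"yaw now",round(Y(A),4),"rows>=",round(max(np.linalg.norm(t)/62.5,np.linalg.norm(rv)/10.7),1))
E
python3 - <<'E'
from h import *
goal(.5334,.1756,.22,.264+np.pi)
E
```

```text
shift [ 561.5 -630.6    2.7] rot [ 1.0000e-02 -4.0000e-02 -1.7749e+02] yaw now 0.3078 rows>= 16.6
```

>>> carry_out([
  [33,-37,-5,0,0,-10.5,1],
  [66,-74,-10,0,0,-21,1],
  [99,-111,-15,0,0,-31.5,1],
  [132,-148,-20,0,0,-42,1],
  [165,-185,-20,0,0,-52.5,1],
  [198,-222,-20,0,0,-63,1],
  [231,-259,-20,0,0,-73.5,1],
  [264,-296,-20,0,0,-84,1],
])

```text
time: 1.35
position: [0.3519, -0.2321, 0.2428]
tool_rot: [0.63, 0.777, 0.0, 0.0]
ft_force: [-0.3, -0.5, -0.4]
grip_width: 0.0867
```

```bash
python3 - <<'E'
from h import *
st();goal(.5334,.1756,.18,.264+np.pi)
E
```

```text
time 1.35
position [ 0.3519 -0.2321  0.2428]
tool_rot [6.296e-01 7.769e-01 2.000e-04 3.000e-04]
ft_force [-0.2521 -0.4732 -0.3672]
moment [ 0.0101 -0.1173  0.0063]
grip_width 0.0867
q [-8.4990e-01  2.2190e-01  1.8899e+00  5.0000e-04  1.0291e+00 -1.0588e+00]
shift [361.2 262.   62.8] rot [ 2.000e-02  5.000e-02 -9.317e+01] yaw now 1.7795 rows>= 8.7
```

>>> carry_out([
  [40,29,0,0,0,-10.5,1],
  [80,58,0,0,0,-21,1],
  [120,87,0,0,0,-31.5,1],
  [160,116,0,0,0,-42,1],
  [200,145,10,0,0,-52.5,1],
  [240,174,20,0,0,-63,1],
  [285,207,30,0,0,-73.5,1],
  [330,240,50,0,0,-84,1],
])

```text
time: 2.35
position: [0.5199, 0.1422, 0.1933]
tool_rot: [-0.055, 0.998, -0.0, 0.002]
ft_force: [1.7, -0.1, 0.8]
grip_width: 0.0869
```

```bash
python3 - <<'E'
from h import *
st();goal(.5334,.1756,.06,.264+np.pi)
cam("wrist","w1.png",None,1.5)
E
```

```text
time 2.35
position [0.5199 0.1422 0.1933]
tool_rot [-5.500e-02  9.985e-01 -2.000e-04  1.900e-03]
ft_force [ 1.7304 -0.1098  0.8069]
moment [ 0.0315 -0.1832 -0.0135]
grip_width 0.0869
q [ 5.9900e-02  4.4930e-01  1.6826e+00 -5.0000e-04  1.0058e+00 -1.6207e+00]
shift [-16.5  31.8 133.4] rot [-0.05  0.22 -8.82] yaw now -3.0315 rows>= 2.2
```

View pics/w1.png

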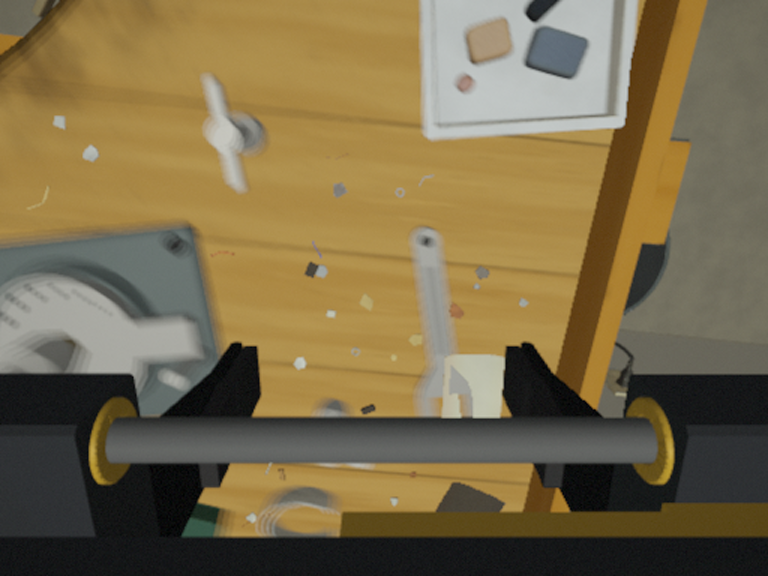

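>>> carry_out([
  [-10,20,30,0,0,-6,1],
  [-16.5,32,80,0,0,-8.8,1],
  [-16.5,32,125,0,0,-8.8,1],
  [-16.5,32,133,0,0,-8.8,1],
  [-16.5,32,133,0,0,-8.8,0.2],
])

```text
time: 3.02
position: [0.5346, 0.1819, 0.0582]
tool_rot: [-0.134, 0.991, 0.002, 0.002]
ft_force: [0.8, 0.0, 0.9]
grip_width: 0.0826
```

```bash
python3 - <<'E'
from h import *
st();goal(.5334,.1756,.0,.264+np.pi)
c,im=cam("wrist","w2.png",None,1.5)
print(proj(c,[.5114,.168,.007])*1.5,proj(c,[.5015,.167,.007])*1.5)
E
```

```text
time 3.025
position [0.5346 0.1819 0.0582]
tool_rot [-0.1344  0.9909  0.002   0.002 ]
ft_force [0.8492 0.0178 0.8874]
moment [ 0.1463 -0.1688 -0.0067]
grip_width 0.0826
q [ 0.1279  0.6848  1.7156  0.0061  0.7372 -1.7172]
shift [ 3.1 -6.  58.1] rot [0.2  0.26 0.33] yaw now -2.8719 rows>= 0.9
[361.52656837 260.46938889] [365.17310795 238.31703063]
```

View pics/w2.png

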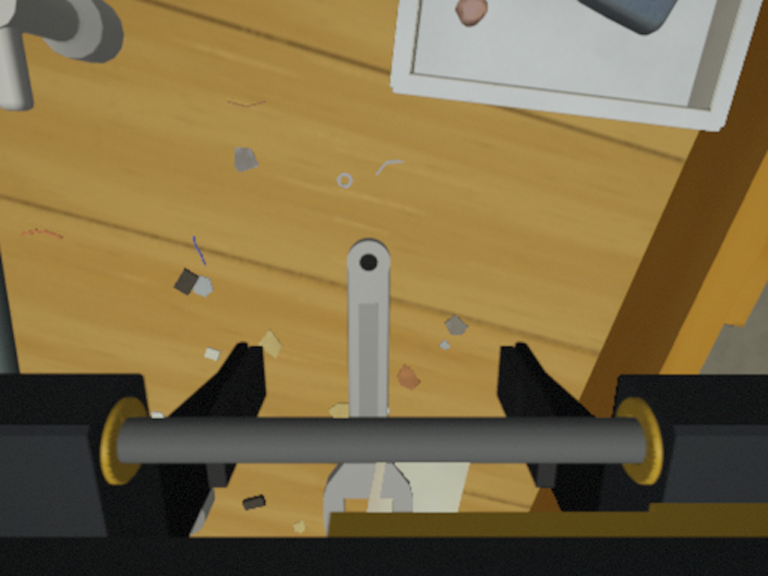

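```bash
python3 - <<'E'
from h import *
c,im=cam("wrist")
h=ray(c,369/1.5,262/1.5,.007); e=ray(c,368.5/1.5,240/1.5,.007); m=ray(c,369.5/1.5,400/1.5,.007)
print(h,e,m); d=m-e; print(np.arctan2(d[1],d[0]),np.linalg.norm(d))
d/=np.linalg.norm(d); g=e+.033*d; print(g)
goal(g[0],g[1],.0015,.264+np.pi)
st()
E
```

```text
[0.51233465 0.17145002 0.007     ] [0.50292128 0.16869543 0.007     ] [0.57821694 0.1894162  0.007     ]
0.26854474810327467 0.07809472933463964
[0.5347385  0.17745127 0.007     ]
shift [ 2.7 -4.3 58.1] rot [0.17 0.45 0.33] yaw now -2.8718 rows>= 0.9
time 3.125
position [0.5358 0.1821 0.0596]
tool_rot [-0.1345  0.9909  0.002   0.0037]
ft_force [-0.5076 -0.7584 -0.0137]
moment [ 0.1273 -0.1313  0.0236]
grip_width 0.0762
q [ 0.1279  0.6825  1.7147  0.0061  0.737  -1.7172]
```

>>> carry_out([
  [2.7,-4.3,30,0.2,0.4,0,0.2],
  [2.7,-4.3,50,0.2,0.4,0,0],
  [2.7,-4.3,54,0.2,0.4,0,-0.2],
  [2.7,-4.3,55,0.2,0.4,0,-0.2],
])

```text
time: 3.62
position: [0.5357, 0.1775, 0.0059]
tool_rot: [-0.134, 0.991, -0.0, 0.002]
ft_force: [0.2, 0.5, 0.6]
grip_width: 0.0387
```

```bash
python3 - <<'E'
from h import *
st()
goal(.5347,.1775,.0015,.268+np.pi)
E
```

```text
time 3.625
position [0.5357 0.1775 0.0059]
tool_rot [-1.344e-01  9.909e-01 -2.000e-04  1.700e-03]
ft_force [0.193  0.4571 0.6411]
moment [ 0.1132 -0.1087 -0.0393]
grip_width 0.0387
q [ 1.2210e-01  7.7520e-01  1.7305e+00 -6.0000e-04  6.3250e-01 -1.7178e+00]
shift [1.  0.3 4.3] rot [-0.05  0.19  0.09] yaw now -2.872 rows>= 0.1
```

>>> carry_out([
  [1,0.3,4,0,0.2,0,-0.3],
  [1,0.3,4.2,0,0.2,0,-0.6],
  [1,0.3,4.2,0,0.2,0,-1],
  [1,0.3,4.2,0,0.2,0,-1],
  [1,0.3,4.2,0,0.2,0,-1],
  [1,0.3,4.2,0,0.2,0,-1],
], force=55)

```text
time: 4.38
position: [0.535, 0.1775, 0.002]
tool_rot: [-0.134, 0.991, -0.0, 0.0]
ft_force: [-0.1, -2.3, 3.9]
grip_width: 0.0179
```

```bash
python3 - <<'E'
from h import *
st()
E
```

```text
time 4.375
position [0.535  0.1775 0.002 ]
tool_rot [-1.344e-01  9.909e-01 -5.000e-04  3.000e-04]
ft_force [-0.118  -2.3383  3.8859]
moment [-0.0441 -0.1497 -0.0434]
grip_width 0.0179
q [ 1.2260e-01  7.8210e-01  1.7308e+00 -1.5000e-03  6.2820e-01 -1.7165e+00]
```

>>> carry_out([
  [0,0,-15,0,0,0,-1],
  [0,0,-50,0,0,0,-1],
  [0,0,-95,0,0,5,-1],
  [0,0,-125,0,0,12,-1],
  [0,0,-130,0,0,22,-1],
  [0,0,-130,0,0,32,-1],
  [0,0,-130,0,0,42,-1],
  [0,0,-130,0,0,52,-1],
])

```text
time: 5.38
position: [0.5342, 0.1777, 0.1324]
tool_rot: [0.316, 0.949, -0.0, 0.0]
ft_force: [-0.2, -0.2, -1.5]
grip_width: 0.0179
```

```bash
python3 - <<'E'
from h import *
st();goal(.569,.112,.12,.196+np.pi/2)
E
```

```text
time 5.375
position [0.5342 0.1777 0.1324]
tool_rot [ 3.163e-01  9.487e-01 -3.000e-04  0.000e+00]
ft_force [-0.2328 -0.1984 -1.4961]
moment [ 0.0808 -0.0859  0.0277]
grip_width 0.0179
q [ 1.2300e-01  5.6660e-01  1.6734e+00 -8.0000e-04  9.0180e-01 -8.0360e-01]
shift [-67.3 -31.7  12.4] rot [-3.000e-02  3.000e-02  4.189e+01] yaw now 2.4979 rows>= 3.9
```

>>> carry_out([
  [-15,-7,3,0,0,10.5,-1],
  [-30,-15,6,0,0,21,-1],
  [-45,-23,9,0,0,31.5,-1],
  [-60,-29,12,0,0,41.5,-1],
  [-67,-32,12,0,0,42,-1],
  [-67,-32,12,0,0,42,-1],
])

```text
time: 6.12
position: [0.5686, 0.1117, 0.1206]
tool_rot: [0.635, 0.773, -0.0, 0.0]
ft_force: [0.6, -0.6, -1.5]
grip_width: 0.0181
```

```bash
python3 - <<'E'
from h import *
st();goal(.5765,.0722,.07,.196+np.pi/2)
for n in ["scene","top","wrist"]: cam(n,n+"3.png",None,1.5)
E
```

```text
time 6.125
position [0.5686 0.1117 0.1206]
tool_rot [ 6.347e-01  7.728e-01 -2.000e-04  0.000e+00]
ft_force [ 0.6215 -0.5955 -1.5084]
moment [ 0.0969 -0.0916  0.0171]
grip_width 0.0181
q [ 1.5000e-03  6.0180e-01  1.6397e+00 -5.0000e-04  9.0030e-01 -1.9380e-01]
shift [-40.3   0.1  50.6] rot [-0.02  0.02 -0.02] yaw now 1.7664 rows>= 1.0
```

View pics/scene3.png

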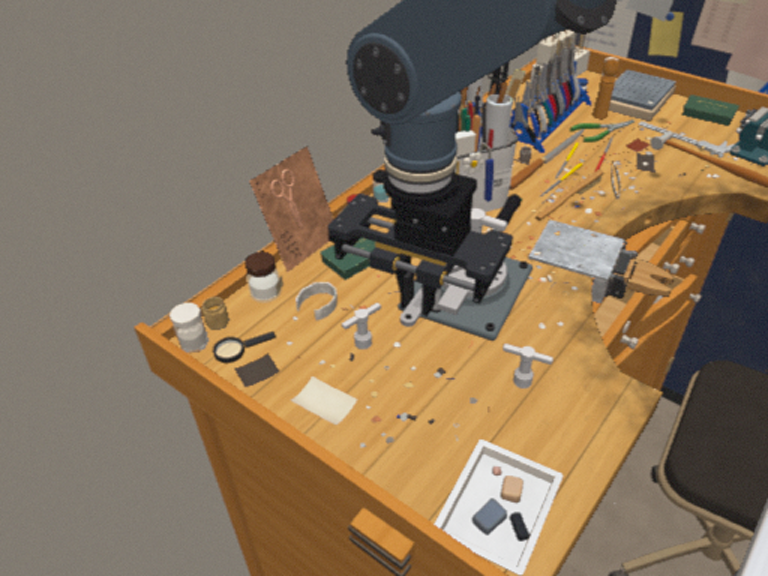

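View pics/top3.png

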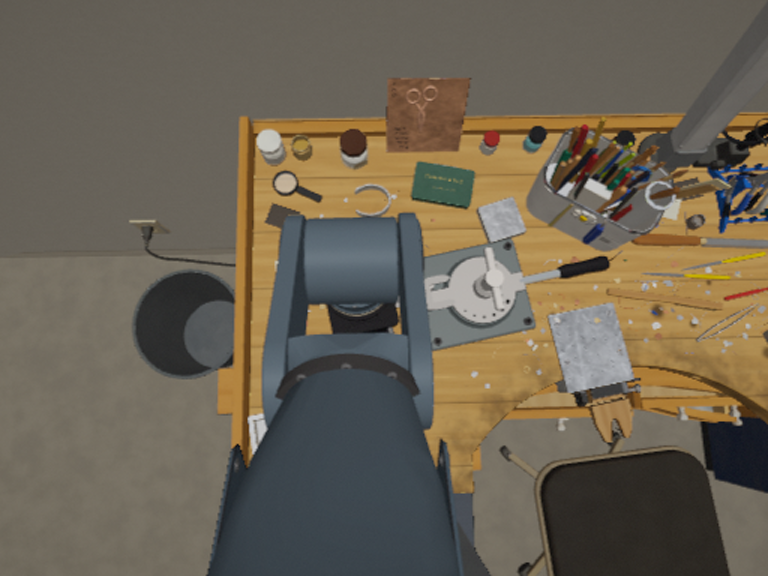

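View pics/wrist3.png

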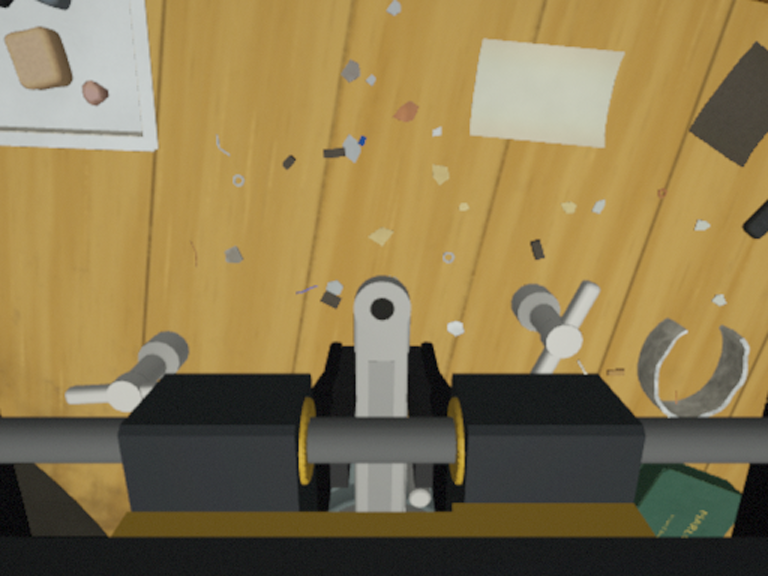

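>>> carry_out([
  [-20,0,10,0,0,0,-1],
  [-40,0,30,0,0,0,-1],
  [-40,0,50,0,0,0,-1],
  [-40,0,50,0,0,0,-1],
  [-40,0,50,0,0,0,-1],
])

```text
time: 6.9
position: [0.576, 0.0729, 0.0706]
tool_rot: [0.635, 0.773, -0.0, -0.0]
ft_force: [0.0, -0.1, -0.9]
grip_width: 0.018
```

```bash
python3 - <<'E'
from h import *
st();goal(.5765,.0722,.038,.196+np.pi/2)
c,im=cam("top","top4.png",(255,150,375,240),6.5)
for P in [(.6055,-.074,.072),(.6055-.033*.1947,-.074+.033*.981,.0755),(.6055-.033*.1947,-.074+.033*.981,.072)]: print((proj(c,P)-[255,150])*6.5)
cam("scene","scene4.png",(240,120,370,230),6)
E
```

```text
time 6.9
position [0.576  0.0729 0.0706]
tool_rot [ 6.346e-01  7.729e-01 -3.000e-04 -0.000e+00]
ft_force [ 0.0335 -0.0534 -0.9278]
moment [ 0.0844 -0.1544 -0.0222]
grip_width 0.018
q [-6.6200e-02  6.7990e-01  1.6648e+00 -8.0000e-04  7.9740e-01 -2.6160e-01]
shift [-0.7  0.4 32.6] rot [-0.03  0.02 -0.01] yaw now 1.7667 rows>= 0.5
[446.33853212 259.64071224]
[354.69054773 278.22998346]
[353.14526706 279.9152475 ]
```

View pics/top4.png

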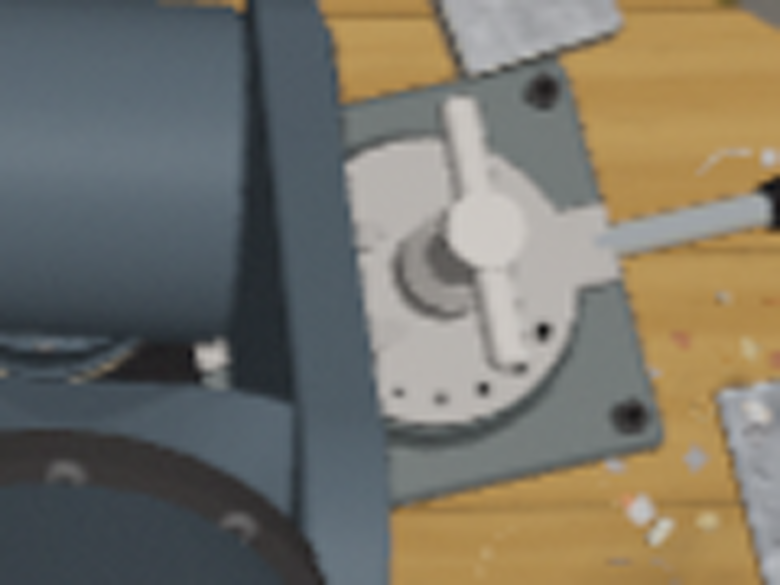

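View pics/scene4.png

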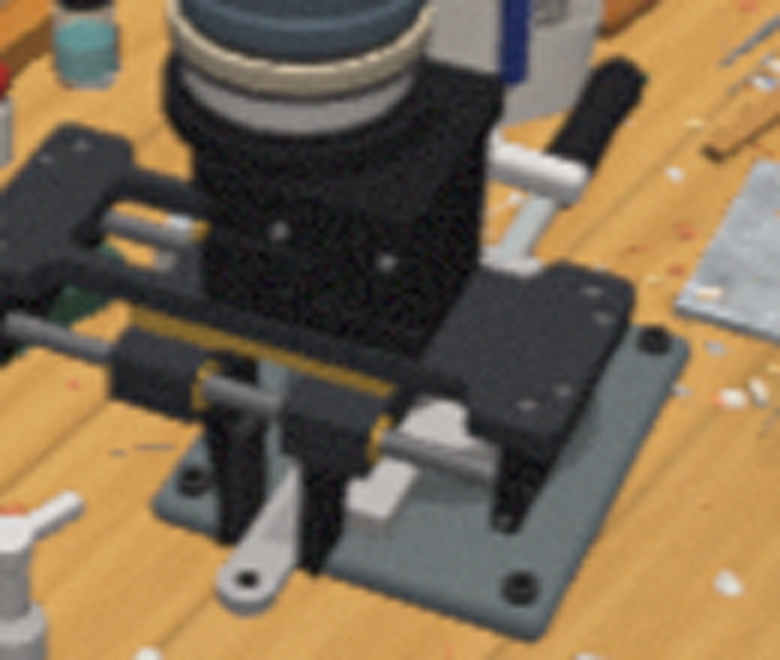

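>>> carry_out([
  [-0.7,0.4,12,0,0,0,-1],
  [-0.7,0.4,24,0,0,0,-1],
  [-0.7,0.4,28,0,0,0,-1],
  [-0.7,0.4,28,0,0,0,-1],
])

```text
time: 7.5
position: [0.5765, 0.0726, 0.0425]
tool_rot: [0.634, 0.773, -0.0, -0.0]
ft_force: [-0.1, 1.0, -2.3]
grip_width: 0.0176
```

```bash
python3 - <<'E'
from h import *
st();goal(.5765,.0722,.038,.196+np.pi/2)
c,im=cam("wrist","w5.png",None,1.5)
psi=.196
for X,Y,Z in [(20.5,80,57),(0,149,46),(9.5,149,46),(-9.5,149,46),(0,172,46)]:
    x=.6055+(np.cos(psi)*X-np.sin(psi)*Y)/1000; y=-.074+(np.sin(psi)*X+np.cos(psi)*Y)/1000
    print((X,Y,Z),proj(c,[x,y,Z/1000])*1.5)
E
```

```text
time 7.5
position [0.5765 0.0726 0.0425]
tool_rot [ 6.344e-01  7.730e-01 -4.000e-04 -1.000e-04]
ft_force [-0.1168  0.9899 -2.3318]
moment [ 0.0809 -0.0974  0.0208]
grip_width 0.0176
q [-6.6600e-02  7.2580e-01  1.6747e+00 -8.0000e-04  7.4150e-01 -2.6240e-01]
shift [-0.4 -0.1  4.5] rot [-0.04  0.02  0.02] yaw now 1.7671 rows>= 0.1
(20.5, 80, 57) [433.66766601 562.42791257]
(0, 149, 46) [378.02864284 380.14745259]
(9.5, 149, 46) [405.29788591 380.17210543]
(-9.5, 149, 46) [350.76160053 380.12280174]
(0, 172, 46) [377.94744812 318.50249737]
```

View pics/w5.png

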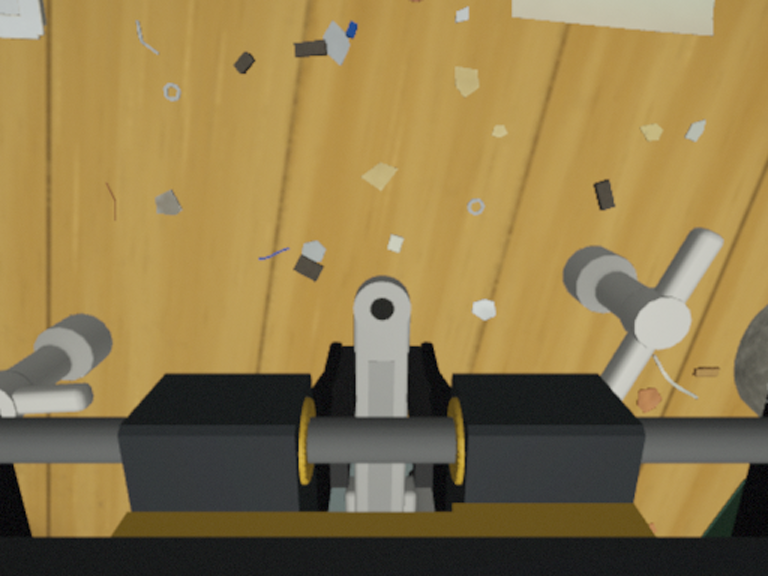

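```bash
python3 - <<'E'
from h import *
c,im=cam("wrist")
p=ray(c,382/1.5,278/1.5,.0475); psi=.196
d=p[:2]-[.6055,-.074]; print(p, "along",d@[-np.sin(psi),np.cos(psi)],"lat",d@[np.cos(psi),np.sin(psi)])
cv2.imwrite("pics/w5c.png",cv2.resize(im[300:345,200:310],None,fx=7,fy=7,interpolation=cv2.INTER_CUBIC))
for Z in (20,30,40,50,57):
  x=.6055+(np.cos(psi)*20.5-np.sin(psi)*80)/1000; y=-.074+(np.sin(psi)*20.5+np.cos(psi)*80)/1000
  print(Z,(proj(c,[x,y,Z/1000])-[200,300])*7)
E
```

```text
[0.57083648 0.10914885 0.0475    ] along 0.18639280765625393 lat 0.0016679472425807013
20 [580.76357851 195.76435003]
30 [589.89988715 272.58662708]
40 [599.89648938 356.64264756]
50 [610.88089921 449.00460776]
57 [619.23894525 519.28289566]
```

View pics/w5c.png

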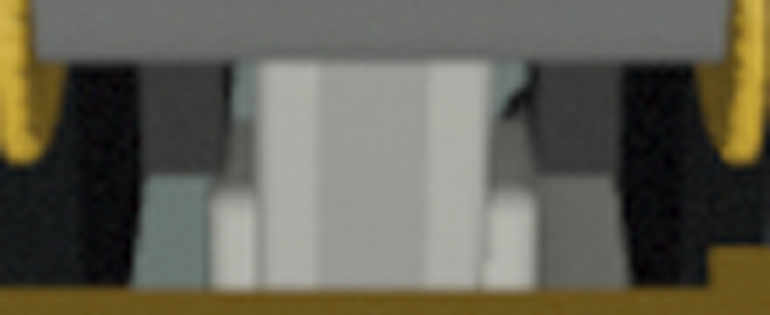

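>>> carry_out([
  [-0.4,0,2,0,0,0,-1],
  [-0.4,0,4,0,0,0,-1],
  [-0.4,0,4.5,0,0,0,-1],
  [-0.4,0,4.5,0,0,0,-1],
])

```text
time: 8.1
position: [0.5773, 0.0722, 0.0388]
tool_rot: [0.634, 0.773, 0.0, 0.001]
ft_force: [-0.3, 0.6, -1.0]
grip_width: 0.0176
```

```bash
python3 - <<'E'
from h import *
st();goal(.5765,.0722,.038,.196+np.pi/2)
c,im=cam("wrist")
for v in (278,309):
  p=ray(c,382/1.5,v/1.5,.043);print(p)
cam("wrist","w6.png",(200,160,310,345),4)
E
```

```text
time 8.1
position [0.5773 0.0722 0.0388]
tool_rot [6.344e-01 7.730e-01 1.000e-04 7.000e-04]
ft_force [-0.3266  0.6403 -0.9675]
moment [ 0.0639 -0.1504 -0.0373]
grip_width 0.0176
q [-6.7300e-02  7.3220e-01  1.6754e+00 -8.0000e-04  7.3270e-01 -2.6310e-01]
shift [ 0.2 -0.8  0.8] rot [0.06 0.05 0.02] yaw now 1.7672 rows>= 0.0
[0.57129995 0.10860737 0.043     ]
[0.57339992 0.09809898 0.043     ]
```

View pics/w6.png

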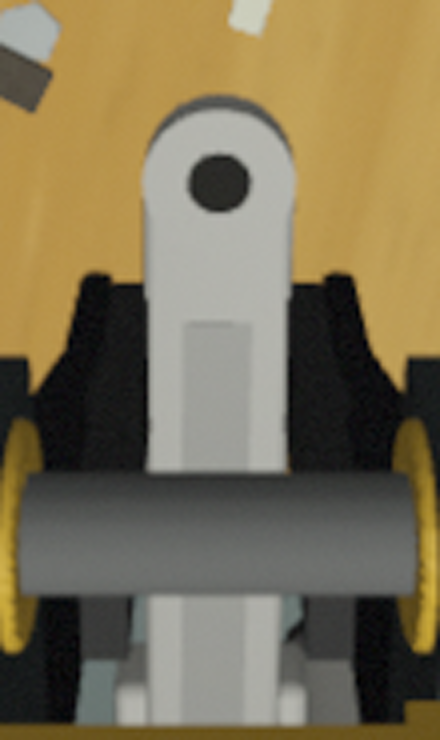

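>>> carry_out([
  [-2,-0.5,0.8,0,0,0,-1],
  [-6,-0.5,1,0,0,0,-1],
  [-11,-0.5,1,0,0,0,-1],
  [-16,-0.5,1,0,0,0,-1],
  [-16,-0.5,1,0,0,0,-1],
])

```text
time: 8.82
position: [0.5803, 0.0555, 0.0379]
tool_rot: [0.634, 0.773, 0.0, 0.001]
ft_force: [0.5, -0.3, 1.2]
grip_width: 0.0179
```

```bash
python3 - <<'E'
from h import *
st()
print(goal(.6055+.1135*-np.sin(.196),-.074+.1135*np.cos(.196),.038,.196+np.pi/2))
E
```

```text
time 8.825
position [0.5803 0.0555 0.0379]
tool_rot [0.6345 0.773  0.     0.0011]
ft_force [ 0.5267 -0.3326  1.2007]
moment [-0.2303 -0.0784  0.0275]
grip_width 0.0179
q [-0.0956  0.7344  1.6731 -0.0018  0.7322 -0.2905]
shift [-18.4  -0.5  -0. ] rot [0.09 0.1  0.01] yaw now 1.767 rows>= 0.3
None
```

>>> carry_out([
  [-4,-0.3,0,0,0,0,-1],
  [-8,-0.3,0,0,0,0,-1],
  [-12,-0.4,0,0,0,0,-1],
  [-14,-0.4,0,0,0,0,-1],
])

```text
time: 9.32
position: [0.5828, 0.0415, 0.038]
tool_rot: [0.635, 0.773, 0.0, 0.001]
ft_force: [-0.1, 2.5, 1.0]
grip_width: 0.0178
```

```bash
python3 - <<'E'
from h import *
st()
print(goal(.6055+.1135*-np.sin(.196),-.074+.1135*np.cos(.196),.038,.196+np.pi/2))
E
```

```text
time 9.325
position [0.5828 0.0415 0.038 ]
tool_rot [6.346e-01 7.729e-01 2.000e-04 1.300e-03]
ft_force [-0.0501  2.5242  0.9608]
moment [ 0.4011 -0.1445  0.0957]
grip_width 0.0178
q [-1.1960e-01  7.3520e-01  1.6698e+00 -1.5000e-03  7.3420e-01 -3.1440e-01]
shift [-4.2 -0.3  0. ] rot [ 0.11  0.1  -0.  ] yaw now 1.7667 rows>= 0.1
None
```

>>> carry_out([
  [-1,0,0,0,0,0,-1],
  [-2,0,0,0,0,0,-1],
  [-3,-0.1,0,0,0,0,-1],
  [-3,-0.1,0,0,0,0,-1],
])

```text
time: 9.82
position: [0.5834, 0.0384, 0.0381]
tool_rot: [0.635, 0.773, 0.0, 0.001]
ft_force: [1.6, 1.0, 0.6]
grip_width: 0.018
```

```bash
python3 - <<'E'
from h import *
st()
print(goal(.6055+.1135*-np.sin(.196),-.074+.1135*np.cos(.196),.038,.196+np.pi/2))
cam("scene","scene7.png",(240,120,370,230),6)
c,im=cam("top","top7.png",(285,160,365,230),8)
E
```

```text
time 9.825
position [0.5834 0.0384 0.0381]
tool_rot [6.345e-01 7.729e-01 2.000e-04 1.400e-03]
ft_force [1.5522 1.0047 0.6217]
moment [ 0.2152 -0.2005  0.0695]
grip_width 0.018
q [-0.1247  0.7354  1.669  -0.0017  0.7347 -0.3195]
shift [-1.1 -0.2  0.1] rot [0.12 0.11 0.  ] yaw now 1.7669 rows>= 0.0
None
```

View pics/top7.png

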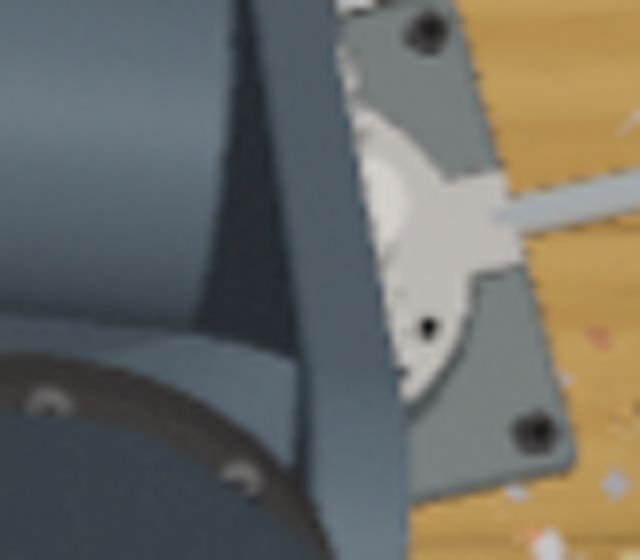

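No stop felt yet, so I'll creep on until the nut's corner meets the slot bottom.

>>> carry_out([
  [-1,0,0,0,0,0,-1],
  [-1.5,0,0,0,0,0,-1],
  [-2,0,0,0,0,0,-1],
  [-2,0,0,0,0,0,-1],
])

```text
time: 10.42
position: [0.5835, 0.0373, 0.038]
tool_rot: [0.635, 0.773, 0.0, 0.001]
ft_force: [-0.1, 5.6, 1.1]
grip_width: 0.0183
```

```bash
python3 - <<'E'
from h import *
st()
print(goal(.6055+.1135*-np.sin(.196),-.074+.1135*np.cos(.196),.038,.196+np.pi/2))
E
```

```text
time 10.425
position [0.5835 0.0373 0.038 ]
tool_rot [6.346e-01 7.728e-01 4.000e-04 8.000e-04]
ft_force [-0.1308  5.603   1.0653]
moment [ 0.9351 -0.156   0.1485]
grip_width 0.0183
q [-1.2720e-01  7.3560e-01  1.6686e+00 -2.0000e-04  7.3550e-01 -3.2280e-01]
shift [ 0.1 -0.1  0. ] rot [ 0.1   0.04 -0.01] yaw now 1.7666 rows>= 0.0
None
```

>>> carry_out([
  [-1,0,0,0,0,0,-1],
  [-2,0,0,0,0,0,-1],
  [-2,0,0,0,0,0,-1],
])

```text
time: 10.8
position: [0.5833, 0.037, 0.038]
tool_rot: [0.635, 0.773, 0.001, -0.0]
ft_force: [0.0, 9.0, 1.8]
grip_width: 0.0178
```

```bash
python3 - <<'E'
from h import *
st()
print(goal(.6055+.1135*-np.sin(.196),-.074+.1135*np.cos(.196),.038,.196+np.pi/2))
E
```

```text
time 10.8
position [0.5833 0.037  0.038 ]
tool_rot [ 6.349e-01  7.726e-01  1.100e-03 -3.000e-04]
ft_force [0.0477 9.0237 1.7646]
moment [ 1.4487 -0.1395  0.1566]
grip_width 0.0178
q [-0.1289  0.7357  1.6684  0.0033  0.7368 -0.3264]
shift [0.3 0.1 0. ] rot [ 0.08 -0.11 -0.05] yaw now 1.7658 rows>= 0.0
None
```

>>> carry_out([
  [0,0,0,0,0,0,-1],
  [0,0,0,0,0,0,-0.3],
  [0,0,0,0,0,0,-0.1],
  [0,0,0,0,0,0,-0.1],
  [0,0,-20,0,0,0,-0.1],
  [0,0,-60,0,0,0,-0.1],
  [0,0,-110,0,0,0,0],
  [20,0,-140,0,0,0,0],
])

```text
time: 11.8
position: [0.5807, 0.055, 0.1806]
tool_rot: [0.636, 0.772, 0.002, 0.001]
ft_force: [0.2, 0.3, -0.6]
grip_width: 0.043
```

```bash
python3 - <<'E'
from h import *
st()
cam("scene","scene8.png",(240,120,370,230),6)
c,im=cam("top","top8.png",(265,150,365,240),7)
cam("wrist","w8.png",None,1.5)
E
```

```text
time 11.8
position [0.5807 0.055  0.1806]
tool_rot [0.6358 0.7719 0.0019 0.0015]
ft_force [ 0.2236  0.2521 -0.5536]
moment [ 0.01   -0.1659  0.0083]
grip_width 0.043
q [-0.0978  0.521   1.5858  0.0018  1.0302 -0.2915]
```

View pics/top8.png

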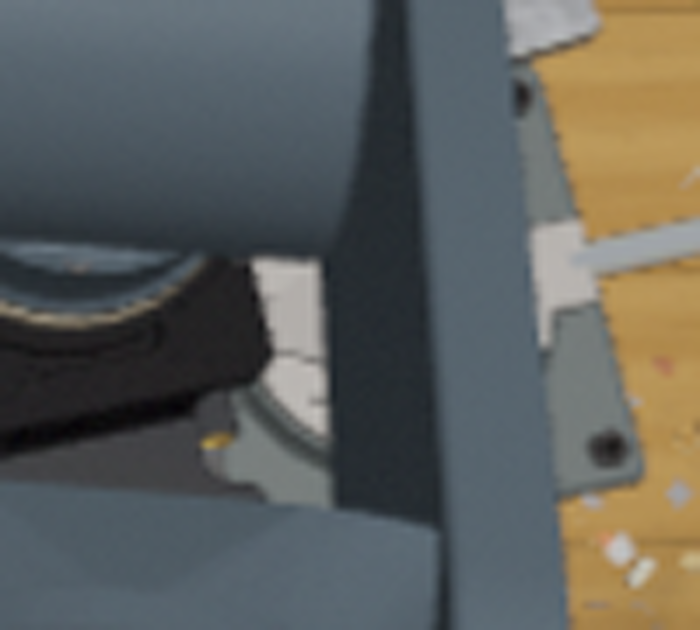

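View pics/scene8.png

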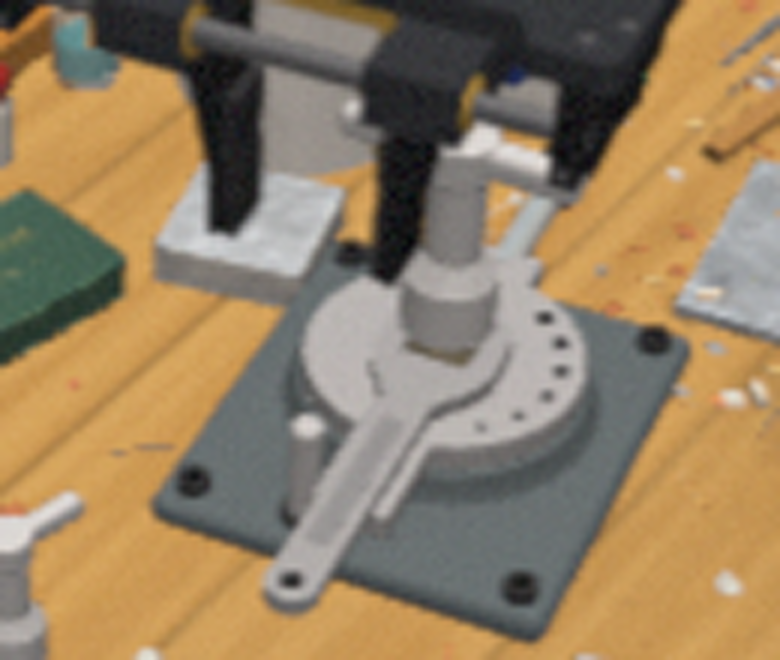

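View pics/w8.png

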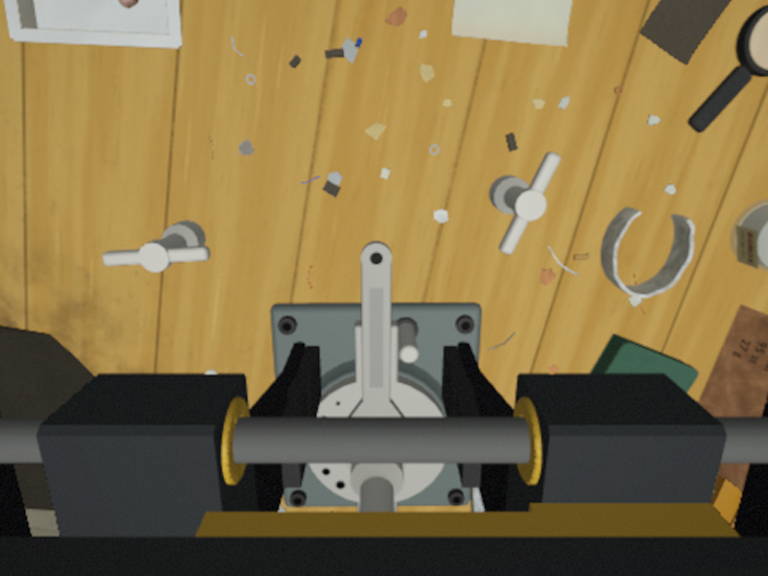

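```bash
python3 - <<'E'
from h import *
goal(.6055,-.0738,.19,.12+np.pi)
E
```

```text
shift [-132.7   -0.4  -10.3] rot [  0.24   0.19 -85.64] yaw now 1.7669 rows>= 8.0
```

>>> carry_out([
  [0,0,-10,0,0,-10.5,0],
  [-20,0,-15,0,0,-21,0],
  [-45,0,-15,0,0,-31.5,0],
  [-70,0,-15,0,0,-42,0],
  [-95,0,-10,0,0,-52.5,0],
  [-115,0,-10,0,0,-63,0],
  [-130,-0.4,-10,0,0,-73.5,0],
  [-132.7,-0.4,-10,0.2,0.2,-84,0],
])

```text
time: 12.95
position: [0.6045, -0.0756, 0.1874]
tool_rot: [-0.048, 0.999, 0.001, -0.002]
ft_force: [-1.2, 0.6, 0.4]
grip_width: 0.0437
```

>>> carry_out([
  [0,0,0,0,0,-1,0],
  [0,0,0,0,0,-1,0],
])

```text
time: 13.2
position: [0.6036, -0.0757, 0.1859]
tool_rot: [-0.055, 0.998, 0.001, -0.003]
ft_force: [0.2, -0.3, 0.4]
grip_width: 0.0435
```

```bash
python3 - <<'E'
from h import *
st();goal(.6055,-.0738,.15,.12+np.pi)
c,im=cam("wrist","w9.png",None,1.5)
print(proj(c,[.6055,-.0738,.1335])*1.5)
cam("scene","scene9.png",(240,60,380,230),4.5)
E
```

```text
time 13.2
position [ 0.6036 -0.0757  0.1859]
tool_rot [-0.055   0.9985  0.001  -0.0031]
ft_force [ 0.1756 -0.3178  0.4433]
moment [ 0.0965 -0.1031  0.014 ]
grip_width 0.0435
q [-3.0820e-01  5.5000e-01  1.5078e+00 -3.0000e-04  1.0903e+00 -1.9890e+00]
shift [-2.4  1.6 35.9] rot [ 0.14 -0.35 -0.56] yaw now -3.0314 rows>= 0.6
[381.87158143 321.42570456]
```

View pics/w9.png

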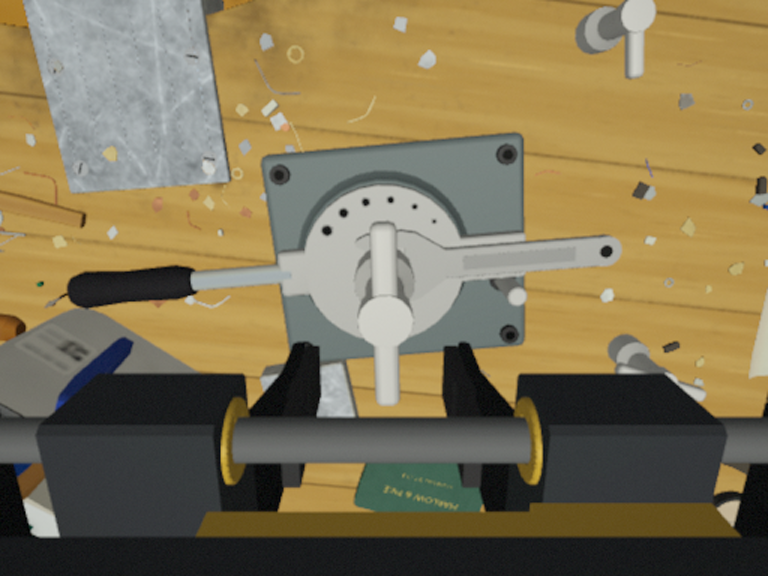

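View pics/scene9.png

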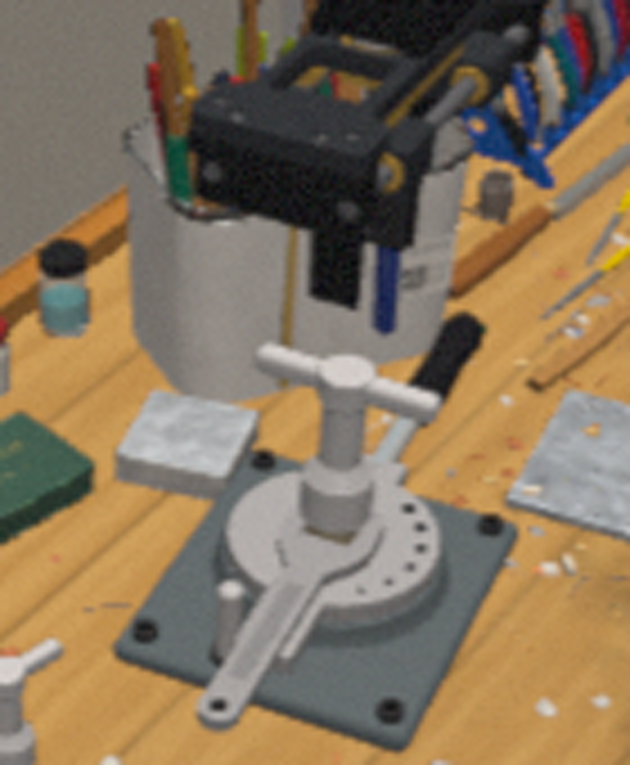

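```bash
python3 - <<'E'
from h import *
c,im=cam("wrist")
cv2.imwrite("pics/w9c.png",cv2.resize(im[130:280,170:420],None,fx=3.2,fy=3.2,interpolation=cv2.INTER_CUBIC))
s=1/1.5
a=ray(c,384*s,229*s,.1325);b=ray(c,387*s,402*s,.1325);h=ray(c,385.5*s,320*s,.1335);d=b-a
print(a,b,h,"yaw",np.arctan2(d[1],d[0]),np.linalg.norm(d))
print("hole",ray(c,606*s,250*s,.043),"post",ray(c,517*s,297*s,.057))
E
```

```text
[ 0.56409613 -0.07731359  0.1325    ] [ 0.64782384 -0.06632117  0.1325    ] [ 0.60549619 -0.07191853  0.1335    ] yaw 0.1305411274930929 0.08444620708394975
hole [0.57888432 0.06371605 0.043     ] post [0.61107222 0.01015316 0.057     ]
```

View pics/w9c.png

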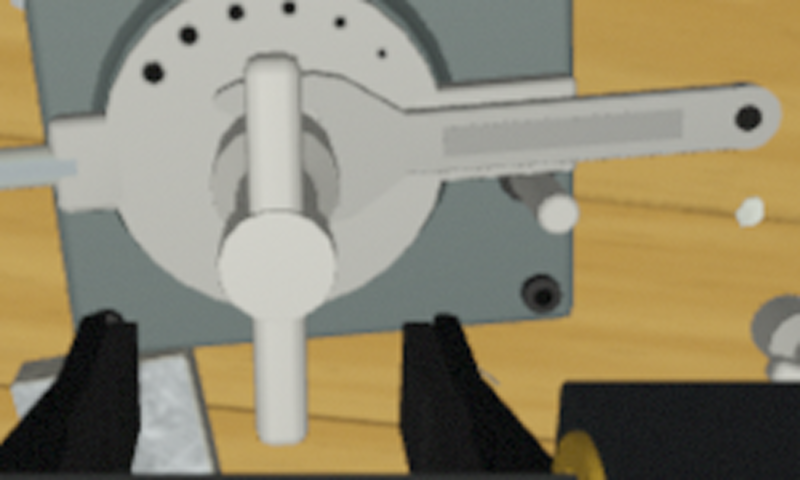

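```bash
python3 - <<'E'
from h import *
goal(.605,-.0738,.108,.1305+np.pi)
E
```

```text
shift [-1.3  1.4 78.9] rot [ 0.1  -0.24 -1.06] yaw now -3.0297 rows>= 1.3
```

>>> carry_out([
  [-1.3,1.4,30,0.1,-0.2,-1.1,0],
  [-1.3,1.4,60,0.1,-0.2,-1.1,0],
  [-1.3,1.4,76,0.1,-0.2,-1.1,0],
  [-1.3,1.4,78,0.1,-0.2,-1.1,0],
  [-1.3,1.4,78,0.1,-0.2,-1.1,0],
])

```text
time: 13.98
position: [0.6057, -0.0739, 0.1097]
tool_rot: [-0.065, 0.998, -0.0, 0.0]
ft_force: [-0.7, 0.1, -0.1]
grip_width: 0.0438
```

```bash
python3 - <<'E'
from h import *
st();goal(.605,-.0738,.108,.1305+np.pi)
E
```

```text
time 13.975
position [ 0.6057 -0.0739  0.1097]
tool_rot [-6.550e-02  9.979e-01 -3.000e-04  4.000e-04]
ft_force [-0.7285  0.0535 -0.0936]
moment [ 0.092  -0.1771  0.0354]
grip_width 0.0438
q [-3.0420e-01  6.5010e-01  1.5674e+00 -4.0000e-04  9.2300e-01 -2.0058e+00]
shift [0.7 0.2 1.7] rot [-0.04  0.05  0.03] yaw now -3.0106 rows>= 0.0
```

>>> carry_out([
  [0.5,0.2,1.7,0,0,0,-0.2],
  [0.5,0.2,1.7,0,0,0,-0.4],
  [0.5,0.2,1.7,0,0,0,-0.7],
  [0.5,0.2,1.7,0,0,0,-1],
  [0.5,0.2,1.7,0,0,0,-1],
  [0.5,0.2,1.7,0,0,0,-1],
], force=50)

```text
time: 14.72
position: [0.6054, -0.0738, 0.1083]
tool_rot: [-0.065, 0.998, -0.0, 0.001]
ft_force: [-0.6, 0.5, 3.1]
grip_width: 0.0194
```

```bash
python3 - <<'E'
from h import *
st();goal(.605,-.0738,.108,.1305+np.pi)
E
```

```text
time 14.725
position [ 0.6054 -0.0738  0.1083]
tool_rot [-6.540e-02  9.979e-01 -4.000e-04  7.000e-04]
ft_force [-0.6122  0.4623  3.0924]
moment [ 0.2383 -0.0039 -0.0328]
grip_width 0.0194
q [-3.0420e-01  6.5150e-01  1.5695e+00 -2.0000e-04  9.1900e-01 -2.0058e+00]
shift [0.4 0.  0.3] rot [-0.05  0.08  0.03] yaw now -3.0106 rows>= 0.0
```

>>> carry_out([
  [0,0,0,0,0,3.5,-1],
  [0,0,0,0,0,7,-1],
  [0,0,0,0,0,10.5,-1],
  [0,0,0,0,0,14,-1],
  [0,0,0,0,0,17.5,-1],
  [0,0,0,0,0,21,-1],
  [0,0,0,0,0,24.5,-1],
  [0,0,0,0,0,28,-1],
])

```text
time: 15.72
position: [0.6054, -0.0738, 0.1083]
tool_rot: [0.179, 0.984, -0.0, 0.001]
ft_force: [-0.5, 0.7, 2.1]
grip_width: 0.0192
```

```bash
python3 - <<'E'
from h import *
st();goal(.605,-.0738,.108,.1305+np.pi)
cam("scene","scene10.png",(240,90,380,230),5)
E
```

```text
time 15.725
position [ 0.6054 -0.0738  0.1083]
tool_rot [ 1.786e-01  9.839e-01 -3.000e-04  7.000e-04]
ft_force [-0.5123  0.674   2.0914]
moment [ 0.0811 -0.1465  0.107 ]
grip_width 0.0192
q [-3.0410e-01  6.5150e-01  1.5695e+00 -6.0000e-04  9.1910e-01 -1.5155e+00]
shift [ 0.4 -0.1  0.3] rot [ -0.04   0.08 -28.05] yaw now 2.7825 rows>= 2.6
```

View pics/scene10.png

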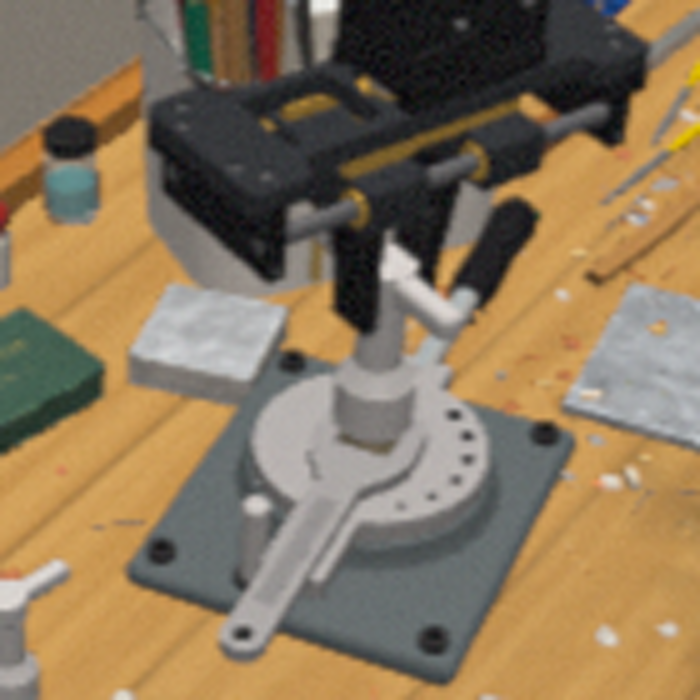

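>>> carry_out([
  [0,0,0,0,0,3,-1],
  [0,0,0,0,0,6,-1],
  [0,0,0,0,0,9,-1],
  [0,0,0,0,0,12,-1],
])

```text
time: 16.27
position: [0.6053, -0.0739, 0.1084]
tool_rot: [0.281, 0.96, -0.0, 0.001]
ft_force: [-0.6, 0.8, 1.9]
grip_width: 0.0191
```

```bash
python3 - <<'E'
from h import *
st()
cam("scene","scene11.png",(240,90,380,230),5)
E
```

```text
time 16.275
position [ 0.6053 -0.0739  0.1084]
tool_rot [ 2.813e-01  9.596e-01 -3.000e-04  7.000e-04]
ft_force [-0.6186  0.7892  1.9406]
moment [ 0.0952 -0.1443  0.1005]
grip_width 0.0191
q [-3.0410e-01  6.5150e-01  1.5695e+00 -7.0000e-04  9.1920e-01 -1.3041e+00]
```

View pics/scene11.png

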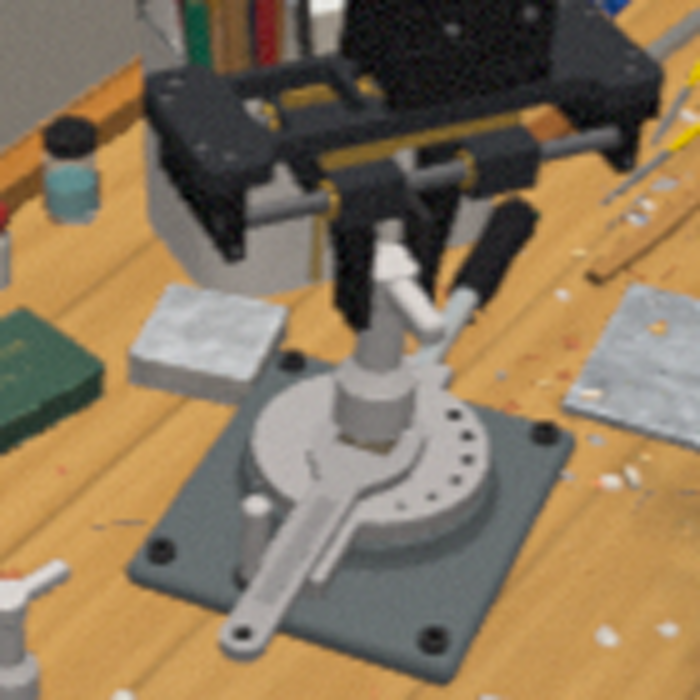

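>>> carry_out([
  [0,0,0,0,0,3,-1],
  [0,0,0,0,0,6,-1],
  [0,0,0,0,0,9,-1],
  [0,0,0,0,0,12,-1],
])

```text
time: 16.82
position: [0.6053, -0.0738, 0.1084]
tool_rot: [0.38, 0.925, -0.0, 0.001]
ft_force: [-0.1, 0.3, 1.3]
grip_width: 0.0197
```

```bash
python3 - <<'E'
from h import *
st()
cam("scene","scene12.png",(240,90,380,230),5)
E
```

```text
time 16.825
position [ 0.6053 -0.0738  0.1084]
tool_rot [ 3.803e-01  9.249e-01 -4.000e-04  7.000e-04]
ft_force [-0.1109  0.336   1.2886]
moment [ 0.1455 -0.1452  0.2276]
grip_width 0.0197
q [-3.0400e-01  6.5150e-01  1.5695e+00 -1.0000e-03  9.1920e-01 -1.0940e+00]
```

View pics/scene12.png

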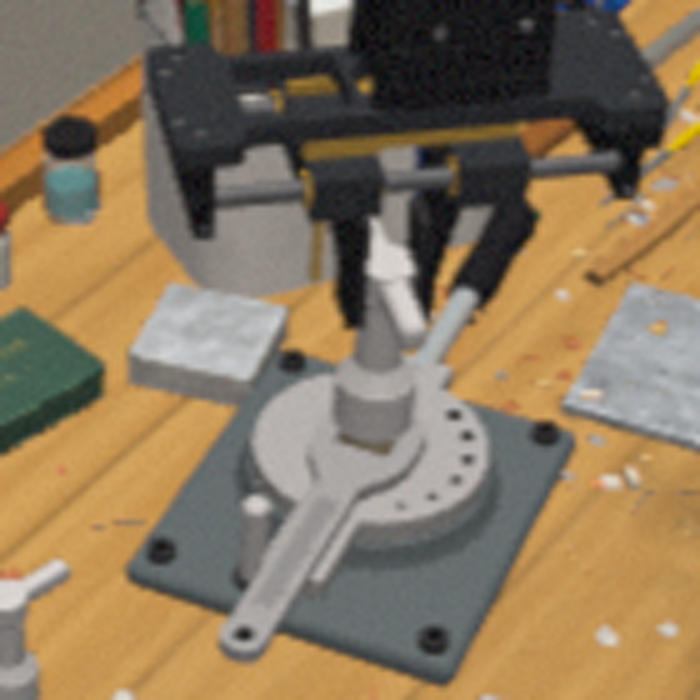

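>>> carry_out([
  [0,0,0,0,0,2.5,-1],
  [0,0,0,0,0,5,-1],
  [0,0,0,0,0,7.5,-1],
])

```text
time: 17.25
position: [0.6053, -0.0738, 0.1084]
tool_rot: [0.44, 0.898, -0.0, 0.001]
ft_force: [-0.3, 0.0, 2.6]
grip_width: 0.0195
```

```bash
python3 - <<'E'
from h import *
st()
cam("scene","scene13.png",(240,90,380,230),5)
E
```

```text
time 17.25
position [ 0.6053 -0.0738  0.1084]
tool_rot [ 4.397e-01  8.981e-01 -5.000e-04  8.000e-04]
ft_force [-0.3366  0.0117  2.5959]
moment [ 0.0932 -0.1062  0.3091]
grip_width 0.0195
q [-3.0380e-01  6.5150e-01  1.5695e+00 -1.5000e-03  9.1930e-01 -9.6310e-01]
```

View pics/scene13.png

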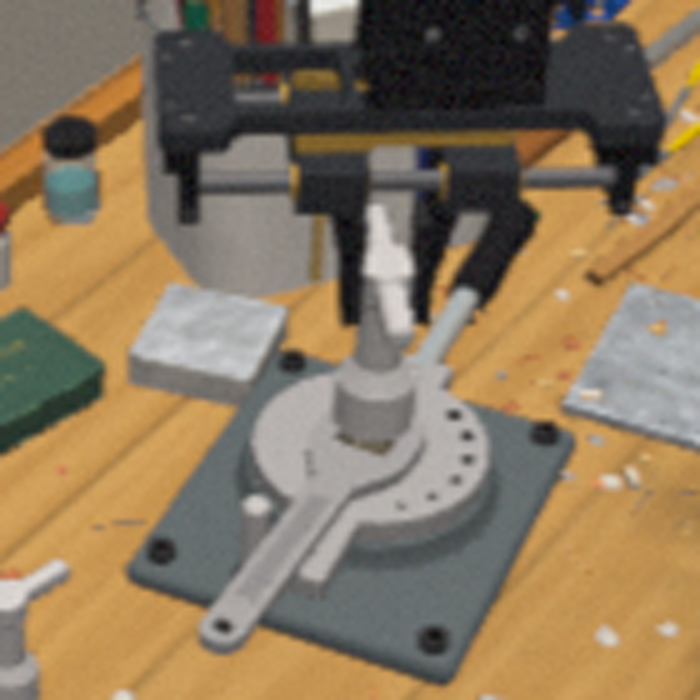

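>>> carry_out([
  [0,0,0,0,0,2,-1],
  [0,0,0,0,0,4,-1],
  [0,0,0,0,0,4,-1],
])

```text
time: 17.68
position: [0.6053, -0.0738, 0.1083]
tool_rot: [0.471, 0.882, -0.0, 0.001]
ft_force: [0.7, 0.1, 1.3]
grip_width: 0.0192
```

```bash
python3 - <<'E'
from h import *
st()
E
```

```text
time 17.675
position [ 0.6053 -0.0738  0.1083]
tool_rot [ 4.712e-01  8.820e-01 -5.000e-04  7.000e-04]
ft_force [0.6599 0.0773 1.3186]
moment [ 0.1526 -0.0604  0.3963]
grip_width 0.0192
q [-3.0370e-01  6.5150e-01  1.5695e+00 -1.5000e-03  9.1930e-01 -8.9230e-01]
```

>>> carry_out([
  [0,0,0,0,0,1.5,-1],
  [0,0,0,0,0,3,-1],
  [0,0,0,0,0,4,-1],
  [0,0,0,0,0,4,-1],
])

```text
time: 18.18
position: [0.6053, -0.0738, 0.1084]
tool_rot: [0.502, 0.865, -0.0, 0.001]
ft_force: [-0.9, 0.6, 2.4]
grip_width: 0.0194
```

```bash
python3 - <<'E'
from h import *
st()
cam("scene","scene14.png",(240,90,380,230),5)
for i in range(3): robot.camera("top"); print(np.round(robot.get_obs()["moment"],3))
E
```

```text
time 18.175
position [ 0.6053 -0.0738  0.1084]
tool_rot [ 5.018e-01  8.650e-01 -4.000e-04  7.000e-04]
ft_force [-0.871  0.63   2.405]
moment [ 0.0539 -0.0966  0.5326]
grip_width 0.0194
q [-3.0370e-01  6.5150e-01  1.5695e+00 -1.5000e-03  9.1940e-01 -8.2230e-01]
[ 0.018 -0.043  0.454]
[ 0.119 -0.053  0.474]
[ 0.135 -0.105  0.446]
```

View pics/scene14.png

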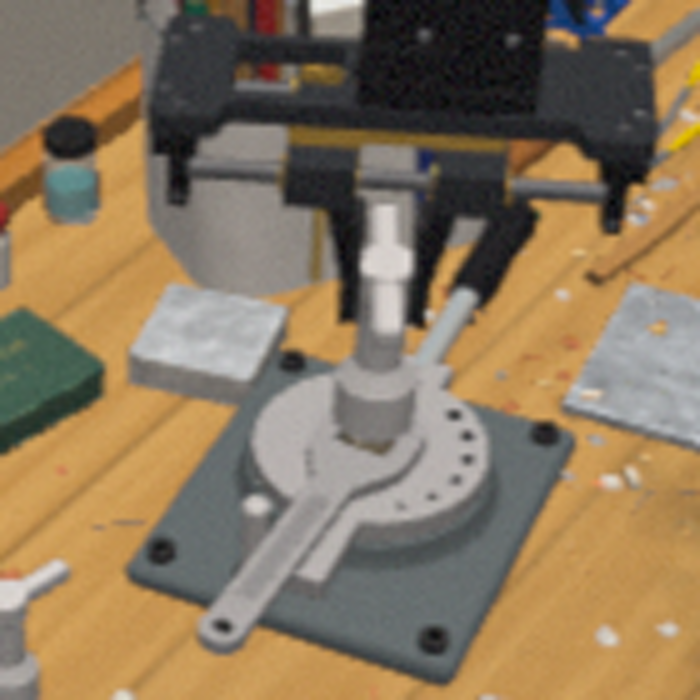

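>>> carry_out([
  [0,0,0,0,0,1,-1],
  [0,0,0,0,0,1.8,-1],
  [0,0,0,0,0,1.8,-1],
])

```text
time: 18.75
position: [0.6053, -0.0738, 0.1084]
tool_rot: [0.515, 0.857, -0.0, 0.001]
ft_force: [-0.9, 0.3, 2.6]
grip_width: 0.0194
```

```bash
python3 - <<'E'
from h import *
m=[]
for i in range(12): robot.camera("top"); m.append(robot.get_obs()["moment"])
print(np.mean(m,0),np.std(m,0)); st()
E
```

```text
[ 0.09987523 -0.09711914  0.52988179] [0.02003146 0.02899044 0.02062003]
time 19.35
position [ 0.6053 -0.0738  0.1084]
tool_rot [ 5.152e-01  8.570e-01 -4.000e-04  8.000e-04]
ft_force [-0.1962  0.6497  2.3247]
moment [ 0.0876 -0.0325  0.5058]
grip_width 0.0191
q [-3.0380e-01  6.5150e-01  1.5695e+00 -1.5000e-03  9.1930e-01 -7.9110e-01]
```

Torque averages 0.53 N m, so the nut is tight. Now I'll release and retreat.

>>> carry_out([
  [0,0,0,0,0,0,-0.6],
  [0,0,0,0,0,0,-0.3],
  [0,0,0,0,0,0,0],
  [0,0,0,0,0,0,0],
  [0,0,-20,0,0,0,0],
  [0,0,-60,0,0,0,0],
  [0,0,-110,0,0,0,0],
  [0,0,-150,0,0,0,0],
])

```text
time: 20.35
position: [0.6053, -0.0736, 0.2602]
tool_rot: [0.515, 0.857, -0.0, 0.001]
ft_force: [1.3, -0.8, 0.2]
grip_width: 0.0432
```

```bash
python3 - <<'E'
from h import *
st()
cam("scene","scene15.png",(150,90,390,290),3.2)
c,im=cam("wrist","w15.png",None,1.5)
E
```

```text
time 20.35
position [ 0.6053 -0.0736  0.2602]
tool_rot [ 5.155e-01  8.569e-01 -2.000e-04  1.300e-03]
ft_force [ 1.2681 -0.8498  0.215 ]
moment [ 0.0276 -0.1168 -0.0454]
grip_width 0.0432
q [-3.0360e-01  4.6660e-01  1.4306e+00 -1.0000e-03  1.2420e+00 -7.9090e-01]
```

View pics/scene15.png

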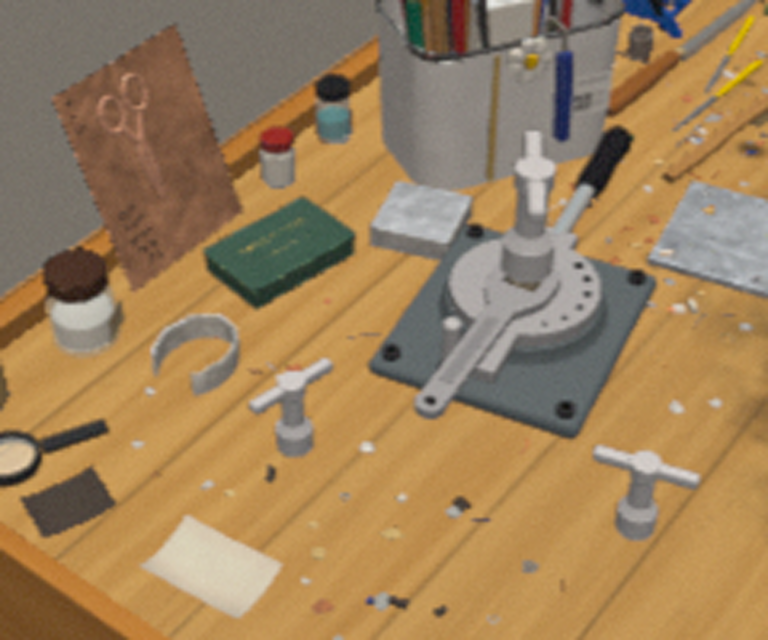

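View pics/w15.png

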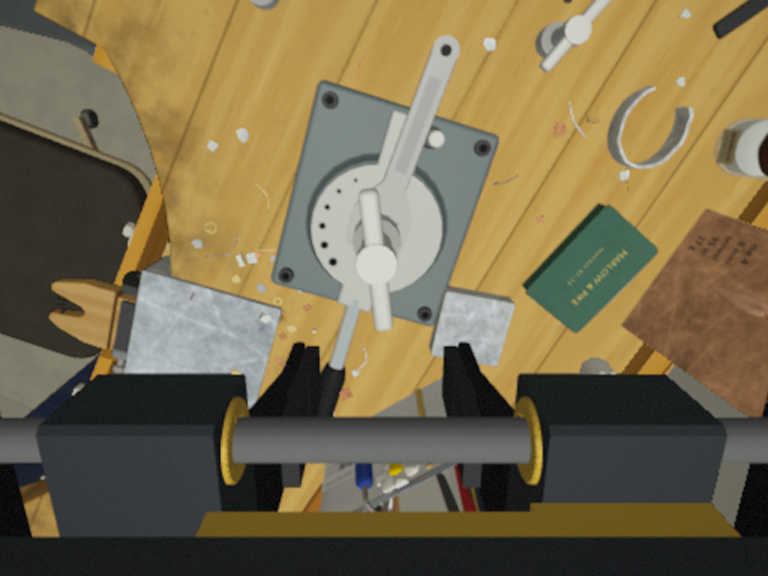

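```bash
python3 - <<'E'
from h import *
c,im=cam("scene","scene16.png",(280,120,360,225),5.7)
for p in [(.6055,-.074,.1335),(.6055,-.074,.0495),(.6055,-.074,.0365)]: print((proj(c,p)-[280,120])*5.7)
w,im=cam("wrist"); s=1/1.5
h=ray(w,446*s,49*s,.043); k=ray(w,376*s,266*s,.1335); p=ray(w,436*s,139*s,.057)
print("hole",h,"hub",k,"post",p,"hole-stud",np.linalg.norm(h[:2]-[.6055,-.074]-(p[:2]-[.610,.0085])))
cv2.imwrite("pics/w16.png",cv2.resize(im[60:240,170:340],None,fx=4,fy=3.3*4/3.3))
E
```

```text
[212.39209286 127.46748481]
[196.20140978 307.09367117]
[193.86605635 333.00305551]
hole [0.58554127 0.06530306 0.043     ] hub [ 0.60372777 -0.07117213  0.1335    ] post [0.60751283 0.01025481 0.057     ] hole-stud 0.13865343418755532
```

View pics/scene16.png

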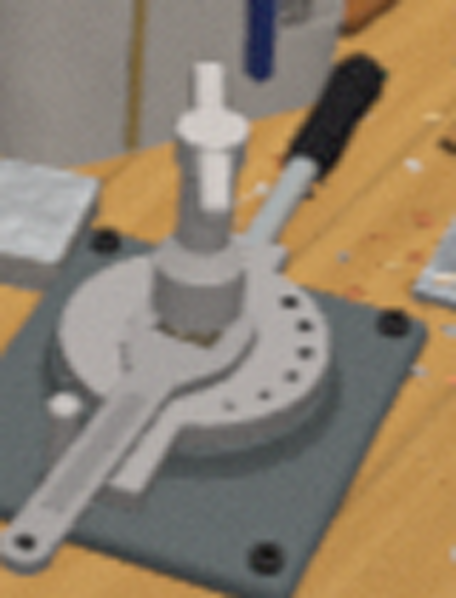

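```bash
python3 -c "
from h import *
print(robot.hand_in()); st()"
```

```text
the job is handed in; nothing more can be done
None
the job is handed in; nothing more can be done
```

The job is handed in, at about 20 s on the robot's clock. The spanner is on the lower nut and the jam nut is tight, but I got no verdict on it.

- **Spanner:** I laid it flat on the disc with its handle left of the post. I slid it in until the slot bottom met the nut, which I felt as a hard stop at about 9 N.
- **Jam nut:** I turned the socket key about 70° clockwise. The handle swung against the post, and the torque at the key averaged 0.53 N m over 12 readings.
- **Last checks:** Both tools are released and the gripper was about 0.13 m above the key.
    - **Spanner position:** by camera, the handle hole lies 138.7 mm from the stud. From the given length and my estimate of the hole's place on the handle, that puts the jaw within about 1 mm of home.
    - **Key:** it stands upright, and its hub is where expected within the accuracy of the pictures.
    - **Bystanders:** in the last pictures the cuff, tin and loupe look to be in their places.
- **Not checked directly:** I could not measure how far the lower nut turned. The handle stopped against the post, so its turn should be within the allowed play. The wrist camera read 1.5–2.5 mm different from the other two cameras, and I corrected for that against the post.

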